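# Cap the reagent jar snugly

## Robot

A 7-joint arm with a two-finger parallel gripper is mounted at the origin on the work surface. World frame = base frame: x ahead of the robot, y to its left, z up, the work surface at z = 0. Lengths are in m, angles in degrees, forces in N, time in s.
With the tool pointing down it reaches from about 0.4 to 0.925 m from the base axis. Payload 5.6 kg.
Tool frame: the origin (TCP) lies at the very end of the fingers, on their centre line; the grasp point (between the pads) lies 19 mm behind it; z points along the fingers, y is the direction in which the jaws open and shut (so a half turn about z gives the same grasp; the last joint's range is limited). The gripper opens to 85 mm and grips with 20 to 120 N. Pads are 22 mm wide; open, the fingers measure 114 mm over their backs; the gripper's body (76 mm by 85 mm) begins 54 mm behind the grasp point. The pads swing forward as they close: fully open they stand 13 mm farther back than shut.
Start: joints at [68.812, 26.786, -0.665, 91.828, 0.344, 61.387, -3.226], TCP at [0.209, -0.616, 0.231] pointing down, gripper open.
Joint ranges: [-144.91, 144.91], [-17.63, 115.5], [-89.93, 88.59], [15.96, 139.68], [-74.01, 254.01], [8.47, 105.57], [-167.45, 167.45]. Speed limits (degrees/s): [147.25, 147.25, 180, 180, 180, 180, 180].

## Interface

Orientations are given as a 3x3 rotation matrix whose columns are the frame's x, y, z axes.
In Python, from station import read_state, vision, robot gives the robot as it stands.
- The arm moves only by the shell command python3 -m crank 'ROWS'. ROWS is JSON, a list of rows, each a list of 3 entries, a list of its own where there are three numbers: the shift along the world's x, y, z in m, then the turn about the world's z in rad, then the finger opening in m, from 0 to 0.0854. In form: [[[tx, ty, tz], yaw, jaw], ...]. A call has 1 to 20 rows; each row shifts and turns the pose as measured when the row begins; what a row does not reach is not made up. A row lasts 1/10 s, in which the tool goes at most 50 mm and 8.59 degrees, less where a joint would pass 70% of its speed; a pose out of reach is approached as far as the arm can. A call with a gripper value outside its range is refused whole. The fingers move at their own pace and stop on an object; the grip force is fixed at half the most. Time passes only in rows, so rows that do not move let the fingers close. It gives the time, the measured TCP pose, the force and the opening at its end, in the units of the state.
- read_state(): the state, without advancing time (a new reading comes with each control period).
- vision.snapshot(name): name is "side" or "top" or "wrist"; returns the picture (480x640x3 uint8, red, green, blue); there is no depth.
- vision.camera_info(name): a dict with "fx", "fy", "cx", "cy" (pixels), "k1" (the pictures are not rectified: a ray, as slopes to the right and down, at radius r is drawn at 1 + k1 r^2 times it, then the intrinsics apply), "R" (3x3) and "t" (3): a world point X has camera coordinates R X + t. Camera axes: x right, y down, z forward; pixel columns grow to the right and rows downward; lengths in m; the calibration is good to about 2 mm. A picture is of the moment at which its call begins: read the wrist's pose just before it. camera_info takes no time and is no camera call; for the wrist camera it gives the pose at the moment of the call.
- robot.finish_job(): hands the job in, once; it reports no verdict.
Trained networks look in the newest picture that a camera, given by its name, has taken for a name from the list of things; names that differ only in an ending like _2 or _b are one class to them, and where a whole thing is asked for, a point or a joint stands for the part that bears it (a point fixed in the world has none). Each returns a list of dicts, best first, with "score" (0 to 1); they miss things now and then, are a little off and sometimes report something else, mostly with a low value. They report only what shows in the picture. A call takes as long as a camera call. They do not tell look-alikes from the thing itself.
- vision.find_in(name, camera): "extent" ([left, top, width, height] in pixels, round what is visible of it).
- vision.regions_of(name, camera): "mask" (480x640 bool, what is visible of it) and "extent" ([left, top, width, height] in pixels, round what is visible of it).
- vision.tip_of(name, camera): "at" ([row, column] in pixels: a listed point, or the origin of a listed thing).
The state is a dict: "t": time; "q": joint angles; "qvel": joint speeds; "joint_torque": joint torques, N m; "tool_pos": TCP position; "tcp_rot": TCP orientation; "force": force on the tool from outside, world axes, zero at the start; "ft_torque": the same for the moment, N m; "finger_gap": opening from 0.0 (shut) to 1.0 (fully open).
Only numpy, scipy, OpenCV 4.12 (cv2) and the standard library are available. Lean on these libraries where they do the work, as an engineer would, in place of code of your own. Each camera call takes 0.05 s, during which the arm holds its last target. There are 200 camera calls.

## Task

Close the open amber jar in the yellow holder with the orange screw cap: set the cap on the neck, screw it clockwise until it is just snug against the red sealing ring, and let go. Do not overtighten it, since that crushes the ring, and leave the other things on the bench alone.

Things in the scene. Friction and masses are not known exactly. Their poses are not given: they have to be found in the camera images.
- cap: Loose orange screw cap, about 60 g, 62 mm across, 39 mm tall, mouth down on the bench; origin at its underside's centre, z up. Upper 18 mm: solid crown (grip it here with 30 to 50 N, 28 mm above the origin). Lower 21 mm: hollow skirt with three lugs inside its foot, 120 degrees apart, each under a white stripe on the crown; x points along one. Clockwise from above tightens.
- jar: Open amber jar in a fixed yellow holder 110 x 110 x 30 mm; origin on the bench, on the jar's axis, z up. Neck 45 mm across, thread 56 mm with three gaps 120 degrees apart, each in line with white ticks on shoulder and holder, that let the lugs down; x points along one. Line up stripes and ticks within 0.15 rad; 1 mm play sideways. Rubber jaws let the jar twist 0.08 rad per N m.
- jar_mouth (a point): Centre of the jar's mouth, 115 mm above the bench. A cap let down the gaps rests on the sealing ring, its origin 21 mm below this point, 10 mm above the jar's shoulder. Then a clockwise turn of 0.55 to 1.6 rad makes it snug, different each time (thread height is unknown): it turns freely for at least 0.2 rad until the lugs bear under the thread, then sinks 9 mm per rad.
- seal: Red sealing ring, 43 mm across, 4 mm thick, on the jar's mouth; origin at its top's centre. Stiff: it gives less than 1 mm under a snug cap. Once the lugs bear, the turning torque rises about 0.35 N m per 0.1 rad. Snug is 0.65 to 0.85 N m (with only a light push down); above about 1.2 N m the ring is crushed. A snug cap stays put when released.
- spare_cap: A smaller blue cap, 44 mm across and 28 mm tall, that does not belong to this jar; leave it alone. Origin under its centre.
- well_plate: Clear well plate, 127 x 85 x 14 mm, lying flat; leave alone. Origin under its centre.
- pipette: Dark blue hand pipette with white shaft lying on the bench, 280 mm long and 26 mm thick; leave alone. x axis towards its tip.
- tip_box: Box of pipette tips with a yellow top, 124 x 84 x 61 mm; leave alone. Origin under its centre.
- tube_rack: Yellow rack of capped tubes, 90 x 220 mm (long along y), 116 mm tall; leave alone. Origin under its centre.
- reagent: Clear reagent bottle with a black cap, 72 mm across, 150 mm tall; leave alone. Origin under its centre.
Not all that is in view belongs to the job. What is shaped like the part that bears jar but green, pink or purple is not meant.

How it is judged (in metres and radians):
On the way:
1. the cap sits upright on the jar's neck, down on the sealing ring (horizontal distance between cap and jar below 0.004 m and z of cap in the frame of jar below 0.097 m and angle between cap's own z axis and vertical below 0.1 rad), for 0.1 s.
At the end, for the whole second after the job is handed in: The cap is at rest, released, upright within 0.06 rad and centred within 4 mm on the jar, its thread alone clamping it on the sealing ring with 17 to 39 N (snug, not overtight) (contact force between cap and seal between 17 and 39 N and horizontal distance between cap and jar below 0.004 m and z of cap in the frame of jar below 0.0937 m and angle between cap's own z axis and vertical below 0.06 rad and linear speed of cap below 0.02 m/s and angular speed of cap below 0.1 rad/s); the robot touches nothing.
It fails at once if the sealing ring is crushed: more than 55 N between cap and ring (contact force between cap and seal above 55 N).
It fails at once if another thing on the bench is shifted by more than 30 mm (distance of any of spare_cap, well_plate, pipette, tip_box, tube_rack, reagent from where it was at the start of the episode above 0.03 m).
It also fails if it takes over 67 s, if anything falls off the work surface, if the arm or the gripper's body presses on something with over 40 N, if the wrist force passes 120 N, or if a joint passes its speed limit or range.

## Working session

There is one attempt and no reset: what is moved stays moved. The work goes in short steps, Python scripts to look and compute and a shell command to move; the robot and the scene stay as the last step left them, time stands still between calls to the robot, and variables do not carry over. Pictures are saved under pics/ and viewed, about 8 in all and at most 12, crops included, and the job is handed in when it is done.

```bash
mkdir -p pics; ls; cat > h.py <<'E'
import numpy as np, cv2
from station import read_state, vision, robot
def ray(cam,u,v):
    c=vision.camera_info(cam); x,y=(u-c["cx"])/c["fx"],(v-c["cy"])/c["fy"]
    a,b=x,y
    for _ in range(20):
        s=1+c["k1"]*(a*a+b*b); a,b=x/s,y/s
    R=np.array(c["R"]);t=np.array(c["t"])
    return -R.T@t, R.T@np.array([a,b,1.])
def at_z(cam,u,v,z):
    o,d=ray(cam,u,v); return o+d*(z-o[2])/d[2]
def proj(cam,X):
    c=vision.camera_info(cam); p=np.array(c["R"])@np.array(X)+np.array(c["t"]); a,b=p[0]/p[2],p[1]/p[2]
    s=1+c["k1"]*(a*a+b*b); return c["fx"]*a*s+c["cx"],c["fy"]*b*s+c["cy"]
def snap(cam,f): 
    im=np.array(vision.snapshot(cam)); cv2.imwrite(f"pics/{f}.png",im[:,:,::-1]); return im
E
python3 - <<'E'
from h import *
np.set_printoptions(precision=3,suppress=True)
for cam in("top","side"):
    snap(cam,cam+"0"); print(cam,ray(cam,320,240))
    for n in("cap","jar","jar_mouth","seal"):
        for d in vision.tip_of(n,cam)[:3]:
            r,c=d["at"]; print(n,round(d["score"],2),(int(c),int(r)),at_z(cam,c,r,{"jar_mouth":.115,"seal":.119}.get(n,0)))
print(read_state())
im=np.hstack([cv2.imread("pics/top0.png"),cv2.imread("pics/side0.png")]); cv2.imwrite("pics/both.png",cv2.resize(im,(800,300),interpolation=cv2.INTER_AREA))
E
```

```text
pics
top (array([0.381, 0.014, 1.383]), array([ 0.146, -0.026, -0.989]))
cap 0.78 (233, 262) [0.523 0.207 0.   ]
jar 0.87 (227, 328) [0.349 0.219 0.   ]
jar 0.85 (295, 250) [0.557 0.042 0.   ]
jar 0.83 (297, 316) [0.383 0.036 0.   ]
jar_mouth 0.95 (299, 314) [0.386 0.029 0.115]
jar_mouth 0.86 (371, 219) [ 0.621 -0.147  0.115]
jar_mouth 0.78 (215, 328) [0.35  0.231 0.115]
seal 0.57 (293, 242) [0.561 0.045 0.119]
seal 0.52 (216, 331) [0.345 0.227 0.119]
seal 0.45 (371, 221) [ 0.615 -0.146  0.119]
side (array([ 0.215, -0.903,  1.08 ]), array([ 0.274,  0.632, -0.725]))
cap 0.56 (260, 208) [0.524 0.207 0.   ]
jar 0.82 (229, 268) [0.386 0.038 0.   ]
jar 0.76 (295, 246) [0.558 0.04  0.   ]
jar 0.59 (352, 294) [ 0.622 -0.151  0.   ]
jar_mouth 0.93 (186, 187) [0.351 0.232 0.115]
jar_mouth 0.83 (296, 211) [0.568 0.045 0.115]
jar_mouth 0.78 (219, 234) [0.378 0.042 0.115]
seal 0.66 (292, 210) [0.556 0.046 0.119]
seal 0.52 (348, 259) [ 0.612 -0.143  0.119]
seal 0.5 (220, 238) [0.375 0.026 0.119]
{'t': 0.5, 'q': array([68.811, 26.787, -0.664, 91.83 ,  0.344, 61.385, -3.226]), 'qvel': array([ 0.058, -0.024,  0.045, -0.024, -0.002, -0.089,  0.046]), 'joint_torque': array([ -0.001, -53.178,   0.021, -25.141,   0.011,   0.002,  -0.   ]), 'tool_pos': array([ 0.209, -0.616,  0.231]), 'tcp_rot': array([[ 0.947,  0.321, -0.   ],
       [ 0.321, -0.947, -0.   ],
       [-0.   , -0.   , -1.   ]]), 'force': array([-0.235,  0.062,  0.157]), 'ft_torque': array([ 0.023,  0.002, -0.038]), 'finger_gap': 1.0006257230671451}
```

View pics/top0.png

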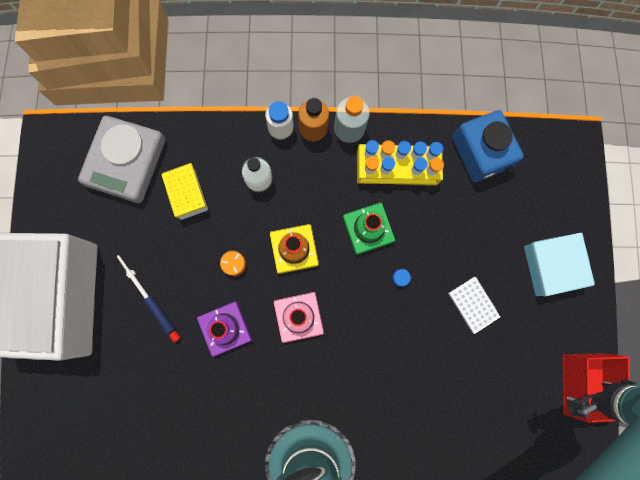

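Four look-alike jars show: yellow holder (294,249), green (369,229), pink (298,317) and purple (224,329). The yellow one fits. The orange cap is at (233,262) and the blue spare at (402,278). I'll move to a viewpoint between the cap and the jar.

```bash
python3 -m crank '[[[0.03,0.03,0.01],0,0.0854],[[0.03,0.035,0.01],0,0.0854],[[0.03,0.035,0.01],0,0.0854],[[0.03,0.038,0.01],0,0.0854],[[0.025,0.04,0.01],0,0.0854],[[0.02,0.043,0.01],0,0.0854],[[0.02,0.043,0.01],0,0.0854],[[0.02,0.043,0],0,0.0854],[[0.01,0.045,0],0,0.0854],[[0.01,0.045,0],0,0.0854],[[0.01,0.045,0],0,0.0854],[[0,0.045,0],0,0.0854],[[0,0.045,0],0,0.0854],[[0,0.045,0],0,0.0854],[[0,0.045,0],0,0.0854],[[0,0.045,0],0,0.0854],[[0,0.045,0],0,0.0854],[[0,0.035,0],0,0.0854],[[0,0.02,0],0,0.0854],[[0,0,0],0,0.0854]]'
python3 - <<'E'
from h import *
np.set_printoptions(precision=3,suppress=True)
s=read_state();print(s["tool_pos"],s["q"],s["tcp_rot"][:,0]); print(ray("wrist",320,240))
snap("wrist","w1")
for n in("cap","jar_mouth","jar"):
    for d in vision.tip_of(n,"wrist")[:3]:
        r,c=d["at"]; print(n,round(d["score"],2),(int(c),int(r)),at_z("wrist",c,r,{"jar_mouth":.115,"seal":.119}.get(n,0)))
E
```

```text
t: 2.5
tool_pos: [0.4424, 0.1827, 0.3086]
tcp_rot: [[0.948, 0.318, 0.013], [0.318, -0.948, -0.005], [0.011, 0.009, -1.0]]
force: [0.4, 0.1, -0.6]
finger_gap: 0.997
[0.442 0.183 0.309] [   6.44     8.308  -36.164  108.292    6.089   64.576 -103.464] [0.948 0.318 0.011]
(array([0.52 , 0.21 , 0.454]), array([-0.288, -0.111, -0.951]))
cap 0.72 (318, 121) [0.521 0.202 0.   ]
cap 0.18 (624, 257) [ 0.487 -0.244  0.   ]
jar_mouth 0.86 (245, 285) [0.35  0.223 0.115]
jar_mouth 0.65 (503, 141) [0.558 0.039 0.115]
jar_mouth 0.61 (430, 312) [0.379 0.033 0.115]
jar 0.82 (626, 145) [ 0.614 -0.166  0.   ]
jar 0.69 (455, 134) [0.559 0.04  0.   ]
jar 0.55 (408, 267) [0.383 0.028 0.   ]
```

View pics/w1.png

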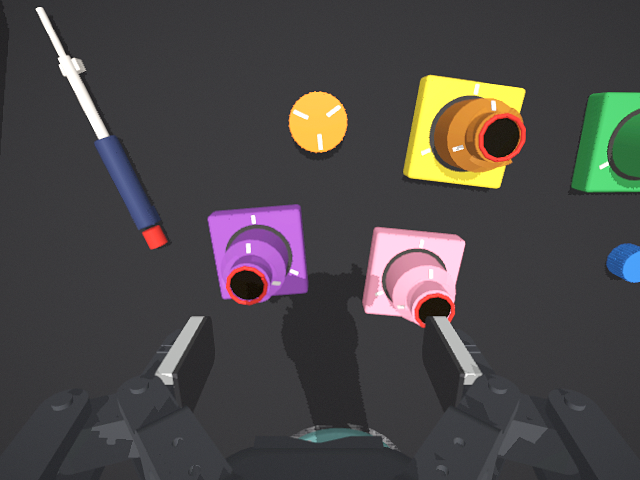

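The wrist view shows the orange cap at (318,121) with three stripes. The yellow-holder jar is at (503,141) with holder ticks near (476,90) and (426,152). I'll measure the angles from the white pixels.

```bash
python3 - <<'E'
from h import *
np.set_printoptions(precision=4,suppress=True)
im=cv2.imread("pics/w1.png")[:,:,::-1]; hsv=cv2.cvtColor(im.copy(),cv2.COLOR_RGB2HSV)
white=((hsv[...,1]<70)&(hsv[...,2]>190)).astype(np.uint8)
def hull(x0,y0,x1,y1,hlo,hhi):
    m=np.zeros(im.shape[:2],np.uint8); h=hsv[y0:y1,x0:x1]
    m[y0:y1,x0:x1]=(h[...,0]>=hlo)&(h[...,0]<=hhi)&(h[...,1]>110)&(h[...,2]>90); 
    o=np.zeros_like(m); cs,_=cv2.findContours(m,0,2); cv2.fillConvexPoly(o,cv2.convexHull(max(cs,key=cv2.contourArea)),1); return o
def blobs(m):
    n,l,st,c=cv2.connectedComponentsWithStats(m); return [(st[i,4],c[i]) for i in range(1,n) if st[i,4]>8]
cm=hull(270,80,370,170,5,30); M=cv2.moments(cm,True); c=at_z("wrist",M["m10"]/M["m00"],M["m01"]/M["m00"],.030)
print("cap area centroid z.03",c)
P=[]
for a,(u,v) in blobs(white*cm):
    p=at_z("wrist",u,v,.039);P.append(p); print("stripe",a,u,v,p)
P=np.array(P); cc=P.mean(0); print("stripe centre",cc,[np.degrees(np.arctan2(p[1]-cc[1],p[0]-cc[0])) for p in P])
jm=hull(395,65,540,195,5,35)
for a,(u,v) in blobs(white*jm):
    for z in(.03,.084):
        p=at_z("wrist",u,v,z); print("tick",a,(int(u),int(v)),z,p)
# seal ring in all cameras
for cam,f,box in(("wrist","w1",(470,105,535,170)),("top","top0",(270,225,320,265)),("side","side0",(265,185,325,240))):
    I=cv2.cvtColor(cv2.imread(f"pics/{f}.png"),cv2.COLOR_BGR2HSV); x0,y0,x1,y1=box; h=I[y0:y1,x0:x1]
    r=(((h[...,0]<5)|(h[...,0]>174))&(h[...,1]>170)&(h[...,2]>120)).astype(np.uint8)
    pts=cv2.findNonZero(r); 
    if pts is None: continue
    (u,v),ax,_=cv2.fitEllipse(cv2.convexHull(pts)); print("seal",cam,len(pts),u+x0,v+y0,ax,at_z(cam,u+x0,v+y0,.117))
a=cv2.imread("pics/w1.png")[70:200,270:550]; cv2.imwrite("pics/crop1.png",cv2.resize(a,None,fx=2.8,fy=2.8,interpolation=cv2.INTER_CUBIC))
E
```

```text
cap area centroid z.03 [0.5211 0.2004 0.03  ]
stripe 70 332.8857142857143 110.58571428571429 [0.5368 0.1887 0.039 ]
stripe 68 300.0882352941176 114.13235294117646 [0.5226 0.2206 0.039 ]
stripe 72 319.56944444444446 141.63888888888889 [0.5021 0.1922 0.039 ]
stripe centre [0.5205 0.2005 0.039 ] [np.float64(-35.96514770906435), np.float64(84.0184807885897), np.float64(-155.6486148843238)]
tick 44 (476, 88) 0.03 [0.6062 0.0495 0.03  ]
tick 44 (476, 88) 0.084 [0.5954 0.0694 0.084 ]
tick 47 (493, 105) 0.03 [0.5968 0.0247 0.03  ]
tick 47 (493, 105) 0.084 [0.5872 0.0477 0.084 ]
tick 50 (457, 148) 0.03 [0.5433 0.0428 0.03  ]
tick 50 (457, 148) 0.084 [0.5405 0.0635 0.084 ]
tick 42 (425, 151) 0.03 [0.5286 0.0758 0.03  ]
tick 42 (425, 151) 0.084 [0.5278 0.0923 0.084 ]
seal wrist 617 501.738094329834 137.15113067626953 (44.16273880004883, 50.969974517822266) [0.5599 0.0426 0.117 ]
seal top 70 292.64933586120605 243.5123233795166 (15.83131217956543, 16.432308197021484) [0.5585 0.0467 0.117 ]
seal side 88 293.54529571533203 210.00692558288574 (11.933069229125977, 19.022594451904297) [0.561  0.0494 0.117 ]
```

View pics/crop1.png

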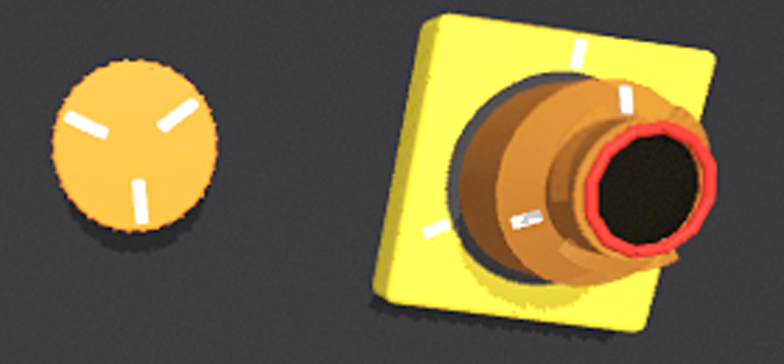

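The crop confirms it: the orange cap has stripes at 84.1°, mod 120. The amber jar in the yellow holder has ticks at 11.3° and its centre near (0.5597, 0.0418). Turning the cap −72.8° lines them up. Now down to the cap.

```bash
python3 -m crank '[[[0.03,0.007,-0.01],0,0.0854],[[0.03,0.007,-0.03],0,0.0854],[[0.018,0.004,-0.045],0,0.0854],[[0,0,-0.045],0,0.0854],[[0,0,-0.045],0,0.0854],[[0,0,-0.035],0,0.0854],[[0,0,-0.02],0,0.0854],[[0,0,0],0,0.0854],[[0,0,0],0,0.0854]]'
python3 - <<'E'
from h import *
np.set_printoptions(precision=4,suppress=True)
s=read_state();print(s["tool_pos"],s["q"],s["tcp_rot"])
im=snap("wrist","w2");hsv=cv2.cvtColor(im,cv2.COLOR_RGB2HSV)
m=((hsv[...,0]>=8)&(hsv[...,0]<=22)&(hsv[...,1]>130)&(hsv[...,2]>150)).astype(np.uint8)
cs,_=cv2.findContours(m,0,2);c=max(cs,key=cv2.contourArea);print(cv2.boundingRect(c))
o=np.zeros_like(m);cv2.fillConvexPoly(o,cv2.convexHull(c),1)
w=((hsv[...,1]<70)&(hsv[...,2]>180)).astype(np.uint8)*cv2.erode(o,np.ones((5,5)))
n,l,st,ce=cv2.connectedComponentsWithStats(w)
P=np.array([at_z("wrist",*ce[i],.039) for i in range(1,n) if st[i,4]>60]);cc=P.mean(0);print(cc,[np.degrees(np.arctan2(*(p-cc)[1::-1])) for p in P],np.linalg.norm(P-cc,axis=1))
E
```

```text
t: 3.6
tool_pos: [0.5297, 0.1784, 0.0715]
tcp_rot: [[0.958, 0.285, 0.021], [0.286, -0.958, -0.017], [0.015, 0.022, -1.0]]
force: [0.1, 0.2, 0.2]
finger_gap: 1.001
[0.5297 0.1784 0.0715] [  -1.756    33.4882  -26.8816  110.2646   24.4714   41.1182 -116.8133] [[ 0.9582  0.2854  0.021 ]
 [ 0.2858 -0.9582 -0.0165]
 [ 0.0154  0.0218 -0.9996]]
(200, 215, 121, 127)
[0.5185 0.2065 0.039 ] [np.float64(-35.92291335116502), np.float64(84.69375733204302), np.float64(-155.4246584015725)] [0.0202 0.0202 0.02  ]
```

View pics/w2.png

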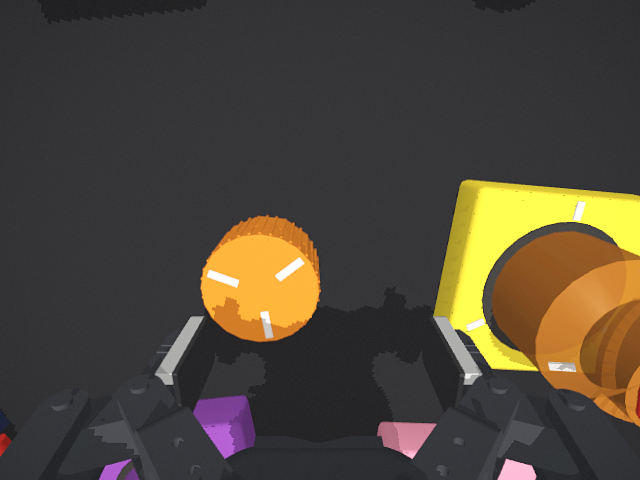

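The arm was still settling during that picture, so I'll measure again with the camera pose captured just before the snapshot, for the cap and the holder ticks.

```bash
cat >> h.py <<'E'
np.set_printoptions(precision=4,suppress=True)
def frozen(f):
    """wrist picture with the camera pose of just before"""
    c=vision.camera_info("wrist"); s=read_state(); im=snap("wrist",f)
    vision.camera_info=lambda n,c=c,old=vision.camera_info:(c if n=="wrist" else old(n))
    return im,cv2.cvtColor(im,cv2.COLOR_RGB2HSV),s
def stripes(hsv,z):
    m=((hsv[...,0]>=8)&(hsv[...,0]<=22)&(hsv[...,1]>130)&(hsv[...,2]>150)).astype(np.uint8)
    c=max(cv2.findContours(m,0,2)[0],key=cv2.contourArea)
    o=np.zeros_like(m);cv2.fillConvexPoly(o,cv2.convexHull(c),1)
    w=((hsv[...,1]<70)&(hsv[...,2]>180)).astype(np.uint8)*cv2.erode(o,np.ones((5,5)))
    n,l,st,ce=cv2.connectedComponentsWithStats(w)
    P=np.array([at_z("wrist",*ce[i],z) for i in range(1,n) if st[i,4]>40]); cc=P.mean(0)
    print("stripes",len(P),"centre",cc,[round(float(np.degrees(np.arctan2(*(p-cc)[1::-1]))),1) for p in P],np.linalg.norm(P-cc,axis=1))
def ticks(hsv,z=.03):
    y=((hsv[...,0]>=26)&(hsv[...,0]<=34)&(hsv[...,1]>100)&(hsv[...,2]>120)).astype(np.uint8)
    y=cv2.dilate(y,np.ones((5,5)))
    w=((hsv[...,1]<60)&(hsv[...,2]>180)).astype(np.uint8)
    n,l,st,ce=cv2.connectedComponentsWithStats(w); P=[]
    for i in range(1,n):
        if st[i,4]>30:
            frac=y[l==i].mean(); 
            if frac>.5: P.append(at_z("wrist",*ce[i],z)); print("tick",ce[i],st[i,4],P[-1])
    if len(P)>=2:
        a,b=P[0][:2],P[1][:2]; r=np.linalg.norm(a-b)/3**.5; n=np.array([-(b-a)[1],(b-a)[0]])/np.linalg.norm(b-a)
        for sg in(1,-1):
            c=(a+b)/2+sg*n*r/2; print(" centre",c,"r",r,"ang",[np.degrees(np.arctan2(*(p[:2]-c)[::-1])) for p in P])
E
python3 - <<'E'
from h import *
im,hsv,s=frozen("w3"); print(s["tool_pos"],s["qvel"],s["tcp_rot"]); stripes(hsv,.039); ticks(hsv)
R=s["tcp_rot"]; print("side0 tip check", vision.tip_of("jar_mouth","wrist")[:1])
E
```

```text
[0.5297 0.1782 0.0717] [-0.1061 -1.1098 -0.5962 -0.3224 -0.0271  0.0697 -0.0842] [[ 0.9583  0.2851  0.0213]
 [ 0.2855 -0.9582 -0.0167]
 [ 0.0156  0.0221 -0.9996]]
stripes 3 centre [0.5186 0.2066 0.039 ] [-35.8, 84.8, -155.6] [0.0203 0.0202 0.02  ]
tick [577.9097 210.3484] 155 [0.6058 0.0555 0.03  ]
tick [474.513  323.8783] 115 [0.5276 0.0814 0.03  ]
 centre [0.5592 0.0458] r 0.04758834175824002 ang [np.float64(11.64697918470099), np.float64(131.64697918470102)]
 centre [0.5742 0.091 ] r 0.04758834175824002 ang [np.float64(-48.353020815299104), np.float64(-168.35302081529906)]
side0 tip check []
```

```bash
python3 -m crank '[[[-0.004,0.01,0],0,0.0854],[[-0.004,0.01,0],0,0.0854],[[-0.003,0.008,0],0,0.0854],[[0,0,0],0,0.0854],[[0,0,0],0,0.0854],[[0,0,0],0,0.0854]]'
python3 - <<'E'
from h import *
im,hsv,s=frozen("w4"); print(s["tool_pos"],s["tcp_rot"]); stripes(hsv,.039)
E
```

```text
t: 4.35
tool_pos: [0.5201, 0.2125, 0.0772]
tcp_rot: [[0.957, 0.288, 0.031], [0.289, -0.957, -0.012], [0.026, 0.021, -0.999]]
force: [1.1, 1.0, -0.1]
finger_gap: 1.001
[0.5201 0.2125 0.0772] [[ 0.9571  0.2882  0.031 ]
 [ 0.2887 -0.9573 -0.0124]
 [ 0.0261  0.0208 -0.9994]]
stripes 3 centre [0.5187 0.2063 0.039 ] [-36.0, 84.7, -155.6] [0.0202 0.0202 0.02  ]
```

```bash
python3 -m crank '[[[-0.001,-0.003,-0.006],0,0.0854],[[0,-0.002,-0.01],0,0.0854],[[0,0,-0.01],0,0.0854],[[0,0,-0.01],0,0.0854],[[0,0,-0.006],0,0.0854],[[0,0,0],0,0.0854],[[0,0,0],0,0.0854],[[0,0,0],0,0.0854]]'
```

```text
t: 5.2
tool_pos: [0.5184, 0.2048, 0.0295]
tcp_rot: [[0.958, 0.286, 0.028], [0.286, -0.958, -0.014], [0.022, 0.022, -1.0]]
force: [0.4, -0.4, -0.7]
finger_gap: 1.003
```

```bash
python3 -m crank '[[[0,0.001,-0.005],0,0.0854],[[0,0.001,-0.007],0,0.0854],[[0,0,-0.006],0,0.0854],[[0,0,-0.003],0,0.0854],[[0,0,0],0,0.0854],[[0,0,0],0,0.0854]]'
python3 - <<'E'
from h import *
im,hsv,s=frozen("w5"); print(s["tool_pos"],s["tcp_rot"][:,2]); stripes(hsv,.039)
E
```

```text
t: 5.8
tool_pos: [0.5189, 0.2075, 0.0073]
tcp_rot: [[0.958, 0.286, 0.029], [0.287, -0.958, -0.014], [0.024, 0.021, -0.999]]
force: [0.1, -0.2, 0.4]
finger_gap: 1.002
[0.5189 0.2075 0.0073] [ 0.0291 -0.0137 -0.9995]
stripes 3 centre [0.5181 0.2061 0.039 ] [-35.9, 84.5, -155.6] [0.0204 0.0204 0.0203]
```

View pics/w5.png

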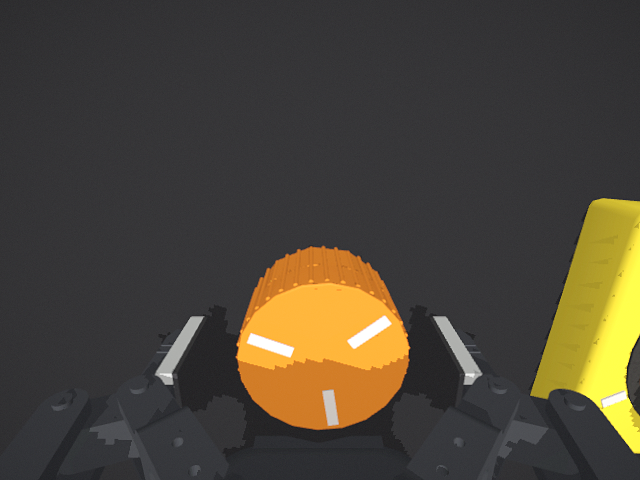

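The cap sits centred between the pads. I'll close on it.

```bash
python3 -m crank '[[[0,0,-0.002],0,0.0854],[[0,0,0],0,0.04],[[0,0,0],0,0.04],[[0,0,0],0,0.04],[[0,0,0],0,0.04],[[0,0,0],0,0.04],[[0,0,0],0,0.04],[[0,0,0],0,0.04]]'
```

```text
t: 6.65
tool_pos: [0.5194, 0.2074, 0.0062]
tcp_rot: [[0.958, 0.286, 0.031], [0.286, -0.958, -0.013], [0.025, 0.022, -0.999]]
force: [0.6, -0.4, 0.3]
finger_gap: 0.707
```

```bash
python3 -m crank '[[[0,0,0.008],0,0.04],[[0,0,0.015],0,0.04],[[0,0,0.02],0,0.04],[[0,0,0.02],0,0.04],[[0,0,0.02],0,0.04],[[0,0,0.02],0,0.04],[[0,0,0.015],0,0.04],[[0,0,0.008],0,0.04],[[0,0,0],-0.07,0.04],[[0,0,0],-0.12,0.04],[[0,0,0],-0.12,0.04],[[0,0,0],-0.12,0.04],[[0,0,0],-0.12,0.04],[[0,0,0],-0.12,0.04],[[0,0,0],-0.12,0.04],[[0,0,0],-0.12,0.04],[[0,0,0],-0.12,0.04],[[0,0,0],-0.07,0.04],[[0,0,0],0,0.04],[[0,0,0],0,0.04]]'
```

```text
t: 8.65
tool_pos: [0.5167, 0.2085, 0.1509]
tcp_rot: [[0.662, -0.749, 0.005], [-0.749, -0.662, -0.035], [0.03, 0.02, -0.999]]
force: [0.0, 1.0, -0.2]
finger_gap: 0.705
```

```bash
python3 -m crank '[[[0.002,-0.006,0],-0.03,0.04],[[0.004,-0.015,0],-0.05,0.04],[[0.005,-0.018,0],-0.05,0.04],[[0.005,-0.018,0],0,0.04],[[0.005,-0.018,0],0,0.04],[[0.005,-0.018,0],0,0.04],[[0.005,-0.018,0],0,0.04],[[0.004,-0.015,0],0,0.04],[[0.003,-0.008,0],0,0.04],[[0,0,0],0,0.04],[[0,0,0],0,0.04],[[0,0,0],0,0.04]]'
python3 - <<'E'
from h import *
im,hsv,s=frozen("w6"); print(s["tool_pos"],s["ft_torque"],s["q"],np.degrees(np.arctan2(*s["tcp_rot"][1::-1,0]))); stripes(hsv,s["tool_pos"][2]+.033); ticks(hsv)
E
```

```text
t: 9.85
tool_pos: [0.5538, 0.0661, 0.1506]
tcp_rot: [[0.558, -0.83, -0.005], [-0.829, -0.558, -0.029], [0.021, 0.021, -1.0]]
force: [0.9, 1.1, -0.8]
finger_gap: 0.71
[0.5538 0.0661 0.1506] [ 0.0478 -0.0286 -0.0061] [ -16.4229   23.7818    6.6022  108.8774   -1.4225   48.1008 -155.4834] -56.063452622163524
stripes 5 centre [0.5661 0.0485 0.1836] [-76.7, -34.9, -179.1, 72.0, 127.1] [0.0385 0.0347 0.0188 0.0245 0.0431]
tick [374.4235 174.0471] 85 [0.5447 0.0031 0.03  ]
tick [261.3256 190.1744] 86 [0.606  0.0579 0.03  ]
 centre [0.5595 0.0482] r 0.047469745566637224 ang [np.float64(-108.21806892079006), np.float64(11.78193107921004)]
 centre [0.5911 0.0128] r 0.047469745566637224 ang [np.float64(-168.21806892079), np.float64(71.78193107921008)]
```

View pics/w6.png

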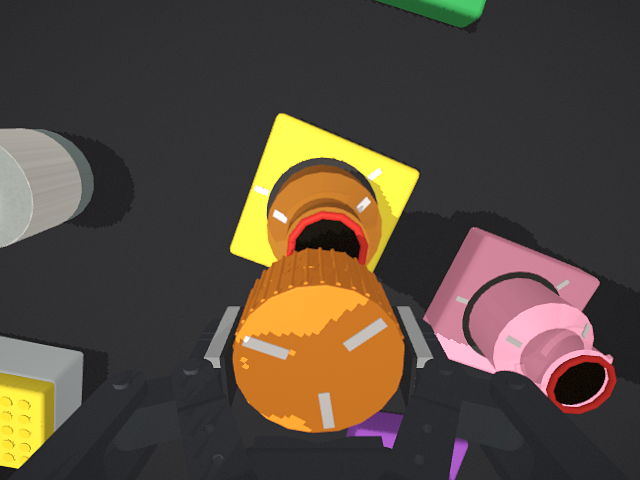

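The turn drives joint 7 towards its lower limit (−155°), so there's no room left to tighten. The cap has 120° symmetry, so I'll turn it +120° and get the room back.

```bash
python3 -m crank '[[[0,0,0.001],0.06,0.04],[[0,0,0],0.12,0.04],[[0,0,0],0.12,0.04],[[0,0,0],0.12,0.04],[[0,0,0],0.12,0.04],[[0,0,0],0.12,0.04],[[0,0,0],0.12,0.04],[[0,0,0],0.12,0.04],[[0,0,0],0.12,0.04],[[0,0,0],0.12,0.04],[[0,0,0],0.12,0.04],[[0,0,0],0.12,0.04],[[0,0,0],0.12,0.04],[[0,0,0],0.12,0.04],[[0,0,0],0.12,0.04],[[0,0,0],0.12,0.04],[[0,0,0],0.12,0.04],[[0,0,0],0.07,0.04],[[0,0,0],0,0.04],[[0,0,0],0,0.04]]'
python3 - <<'E'
from h import *
s=read_state(); print(s["tool_pos"],s["q"],np.degrees(np.arctan2(*s["tcp_rot"][1::-1,0])),s["tcp_rot"][:,2])
E
```

```text
t: 11.9
tool_pos: [0.5492, 0.0886, 0.152]
tcp_rot: [[0.37, 0.929, 0.024], [0.929, -0.371, 0.014], [0.021, 0.017, -1.0]]
force: [0.6, -0.6, -0.8]
finger_gap: 0.704
[0.5492 0.0886 0.152 ] [  5.4164  24.7856 -22.1185 108.9552  11.912   46.9703 -44.5398] 68.26217309184996 [ 0.0238  0.0135 -0.9996]
```

```bash
python3 -m crank '[[[0.001,-0.005,0],-0.02,0.04],[[0.002,-0.009,0],-0.03,0.04],[[0.002,-0.009,0],-0.03,0.04],[[0.002,-0.008,0],0,0.04],[[0.001,-0.005,0],0,0.04],[[0,0,0],0,0.04],[[0,0,0],0,0.04],[[0,0,0],0,0.04]]'
python3 - <<'E'
from h import *
im,hsv,s=frozen("w7"); print(s["tool_pos"],s["ft_torque"],s["q"],np.degrees(np.arctan2(*s["tcp_rot"][1::-1,0]))); ticks(hsv)
w=((hsv[...,1]<40)&(hsv[...,2]>145)).astype(np.uint8)
m=np.zeros_like(w);cv2.circle(m,(320,357),75,1,-1);n,l,st,ce=cv2.connectedComponentsWithStats(w*m)
P=np.array([at_z("wrist",*ce[i],s["tool_pos"][2]+.033) for i in range(1,n) if st[i,4]>150]);cc=P.mean(0)
print("cap",len(P),cc,cc-s["tool_pos"],[np.degrees(np.arctan2(*(p-cc)[1::-1])) for p in P],np.linalg.norm(P-cc,axis=1))
E
```

```text
t: 12.7
tool_pos: [0.5579, 0.0488, 0.1521]
tcp_rot: [[0.454, 0.891, 0.025], [0.891, -0.454, 0.01], [0.021, 0.018, -1.0]]
force: [0.1, -0.1, -0.5]
finger_gap: 0.71
[0.5579 0.0488 0.1521] [-0.0361  0.0351  0.0655] [  8.0994  24.8182 -20.339  108.5512  11.0556  46.998  -44.8625] 63.013683532352715
tick [368.2738 198.5714] 84 [0.6061 0.0567 0.03  ]
tick [258.3171 215.6463] 82 [0.528  0.0826 0.03  ]
 centre [0.5596 0.0471] r 0.04748545333615888 ang [np.float64(11.697435513969367), np.float64(131.69743551396942)]
 centre [0.5745 0.0922] r 0.04748545333615888 ang [np.float64(-48.30256448603059), np.float64(-168.3025644860306)]
cap 3 [0.5571 0.0478 0.1851] [-0.0007 -0.001   0.033 ] [np.float64(11.141213441023167), np.float64(130.98546277547317), np.float64(-109.7326671735628)] [0.0203 0.0199 0.0202]
```

View pics/w7.png

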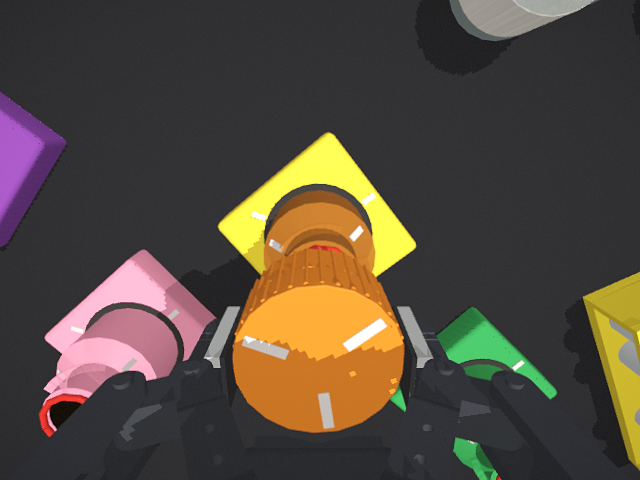

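The cap angle of 11° matches the jar's 11.7°, and the cap needs about (+2, −1) mm. I'll lower to just above the ring.

```bash
python3 -m crank '[[[0.001,0,-0.003],0.01,0.04],[[0.001,-0.001,-0.006],0,0.04],[[0,0,-0.006],0,0.04],[[0,0,-0.003],0,0.04],[[0,0,0],0,0.04],[[0,0,0],0,0.04],[[0,0,0],0,0.04]]'
python3 - <<'E'
from h import *
s=read_state(); print(s["tool_pos"],s["force"],s["ft_torque"],np.degrees(np.arctan2(*s["tcp_rot"][1::-1,0])))
E
```

```text
t: 13.45
tool_pos: [0.5594, 0.049, 0.1318]
tcp_rot: [[0.442, 0.897, 0.024], [0.897, -0.442, 0.011], [0.021, 0.016, -1.0]]
force: [-0.5, 0.5, 0.1]
finger_gap: 0.709
[0.5594 0.049  0.1318] [-0.4947  0.5023  0.0675] [-0.0152  0.0633 -0.0089] 63.766730836670824
```

```bash
python3 -m crank '[[[0.0005,-0.001,-0.002],0,0.04],[[0,0,-0.004],0,0.04],[[0,0,-0.003],0,0.04],[[0,0,-0.002],0,0.04],[[0,0,0],0,0.04],[[0,0,0],0,0.04]]'
```

```text
t: 14.05
tool_pos: [0.5602, 0.0479, 0.1201]
tcp_rot: [[0.442, 0.897, 0.024], [0.897, -0.442, 0.011], [0.021, 0.017, -1.0]]
force: [-0.0, -0.7, -0.6]
finger_gap: 0.71
```

```bash
python3 -m crank '[[[0,0,-0.002],0,0.04],[[0,0,-0.003],0,0.04],[[0,0,-0.003],0,0.04],[[0,0,-0.001],0,0.04],[[0,0,0],0,0.04]]';python3 -m crank '[[[0,0,-0.002],0,0.04],[[0,0,-0.002],0,0.04],[[0,0,-0.002],0,0.04],[[0,0,0],0,0.04]]'
```

```text
t: 14.55
tool_pos: [0.5603, 0.048, 0.1104]
tcp_rot: [[0.442, 0.897, 0.025], [0.897, -0.442, 0.011], [0.021, 0.017, -1.0]]
force: [-0.4, -1.3, -0.4]
finger_gap: 0.712
t: 14.95
tool_pos: [0.5603, 0.0479, 0.1039]
tcp_rot: [[0.442, 0.897, 0.025], [0.897, -0.442, 0.011], [0.021, 0.017, -1.0]]
force: [-0.1, 0.2, -0.4]
finger_gap: 0.71
```

```bash
python3 -m crank '[[[0,0,-0.001],0,0.04],[[0,0,-0.001],0,0.04],[[0,0,-0.001],0,0.04],[[0,0,0],0,0.04]]';python3 -m crank '[[[0,0,-0.001],0,0.04],[[0,0,-0.001],0,0.04],[[0,0,0],0,0.04]]'
```

```text
t: 15.35
tool_pos: [0.5603, 0.0479, 0.1007]
tcp_rot: [[0.442, 0.897, 0.025], [0.897, -0.442, 0.011], [0.021, 0.017, -1.0]]
force: [0.7, 0.3, -0.7]
finger_gap: 0.71
t: 15.65
tool_pos: [0.5607, 0.048, 0.1002]
tcp_rot: [[0.442, 0.897, 0.025], [0.897, -0.442, 0.011], [0.021, 0.018, -1.0]]
force: [-0.6, 1.0, -1.2]
finger_gap: 0.709
```

```bash
python3 -m crank '[[[0,0,-0.003],0,0.04]]';python3 -m crank '[[[0,0,0],0,0.04]]'; python3 -c "
from h import *
s=read_state();print(s['force'],s['ft_torque'],s['q'][6])"
```

```text
t: 15.75
tool_pos: [0.5609, 0.048, 0.099]
tcp_rot: [[0.442, 0.897, 0.026], [0.897, -0.443, 0.01], [0.02, 0.019, -1.0]]
force: [-11.5, -1.9, 32.7]
finger_gap: 0.708
t: 15.85
tool_pos: [0.5608, 0.0479, 0.1001]
tcp_rot: [[0.442, 0.897, 0.026], [0.897, -0.443, 0.009], [0.02, 0.019, -1.0]]
force: [-1.6, -0.2, 0.5]
finger_gap: 0.711
[-1.6344 -0.2398  0.5318] [-0.0219  0.3558  0.043 ] -46.014411976776415
```

The cap is seated on the ring at TCP z = 0.100, which puts its origin at about 0.094. Now I'll turn it clockwise and watch the torque.

```bash
cat > r.py <<'E'
from h import *
s=read_state();print("T",s['ft_torque'],"F",s['force'],"p",s['tool_pos'],"yaw",np.arctan2(*s["tcp_rot"][1::-1,0]))
E
python3 r.py; python3 -m crank '[[[0,0,-0.0005],-0.04,0.04],[[0,0,-0.0005],-0.05,0.04],[[0,0,-0.0005],-0.05,0.04]]' >/dev/null;python3 r.py; python3 -m crank '[[[0,0,-0.0005],-0.04,0.04]]'>/dev/null; python3 r.py;  python3 -m crank '[[[0,0,-0.0005],-0.04,0.04]]'>/dev/null; python3 r.py
```

```text
T [-0.0219  0.3558  0.043 ] F [-1.6344 -0.2398  0.5318] p [0.5608 0.0479 0.1001] yaw 1.1125918894372187
T [-0.0887  0.5243  0.0556] F [-2.6919  0.4631  6.1687] p [0.5607 0.0478 0.0998] yaw 0.9680936558869202
T [-0.0992  0.4684  0.0567] F [-1.3874 -0.7541  6.4508] p [0.5607 0.0478 0.0998] yaw 0.9263793160658049
T [-0.0202  0.4937  0.109 ] F [-2.2126 -0.3081  5.268 ] p [0.5607 0.0478 0.0999] yaw 0.8848998101579773
```

```bash
for i in 1 2 3 4 5; do python3 -m crank '[[[0,0,-0.0005],-0.04,0.04]]'>/dev/null; python3 r.py; done
```

```text
T [0.0153 0.5402 0.1079] F [-2.5811 -0.5948  5.1516] p [0.5607 0.0478 0.0999] yaw 0.8434006960556659
T [-0.0949  0.5089  0.1107] F [-2.5399 -0.4165  5.8234] p [0.5607 0.0478 0.0999] yaw 0.8019195616530097
T [0.0064 0.5236 0.0815] F [-2.8713 -0.501   5.1667] p [0.5606 0.0478 0.0999] yaw 0.7605609516046695
T [-0.0571  0.5095  0.0416] F [-3.1563  0.2232  5.075 ] p [0.5606 0.0478 0.0999] yaw 0.7190427991030001
T [-0.038   0.5586  0.0461] F [-2.2823 -0.8671  6.033 ] p [0.5606 0.0478 0.0999] yaw 0.6775230651538606
```

```bash
for i in 1 2 3 4 5 6 7 8; do python3 -m crank '[[[0,0,-0.0005],-0.03,0.04]]'>/dev/null; python3 r.py; done
```

```text
T [-0.0908  0.4951  0.0852] F [-2.4949 -0.2217  5.0544] p [0.5606 0.0478 0.0999] yaw 0.6463526210554472
T [-0.0958  0.5449  0.0878] F [-2.5532  0.0996  4.9668] p [0.5605 0.0478 0.0999] yaw 0.6153033061776519
T [-0.0754  0.4867  0.0397] F [-1.7236 -0.2125  4.7299] p [0.5605 0.0478 0.0999] yaw 0.5842840328055807
T [-0.0832  0.5267  0.0344] F [-2.9237 -0.6374  4.9755] p [0.5605 0.0478 0.0999] yaw 0.5532130336118201
T [-0.1213  0.4172  0.0552] F [-2.3645 -0.6889  5.2102] p [0.5605 0.0477 0.0999] yaw 0.5221935710157531
T [-0.0511  0.4365  0.1719] F [-3.0209 -1.5068  5.5517] p [0.5605 0.0476 0.0998] yaw 0.49119473038063344
T [-0.0262  0.4706  0.2165] F [-1.6998 -0.3535  6.1114] p [0.5605 0.0476 0.0997] yaw 0.460245886349109
T [-0.0386  0.531   0.3335] F [-3.5968 -0.9402  6.1538] p [0.5605 0.0475 0.0996] yaw 0.42954109754373143
```

The lugs started to bear at yaw ≈ 0.51. From here I'll use smaller batches.

```bash
for i in 1 2 3; do python3 -m crank '[[[0,0,-0.0005],-0.025,0.04]]'>/dev/null; python3 r.py; done
```

```text
T [-0.0289  0.5233  0.3675] F [-3.1995 -1.6061  6.4902] p [0.5604 0.0475 0.0995] yaw 0.40439441497661743
T [-0.0376  0.5347  0.5066] F [-2.4279 -1.3     6.1309] p [0.5604 0.0475 0.0994] yaw 0.37972789882104374
T [-0.0327  0.4911  0.5225] F [-2.4913 -1.3146  5.4726] p [0.5604 0.0475 0.0994] yaw 0.35533677679619324
```

```bash
for i in 1 2; do python3 -m crank '[[[0,0,-0.0003],-0.025,0.04]]'>/dev/null; python3 r.py; done
```

```text
T [-0.0642  0.3647  0.6901] F [-1.5701 -1.6408  3.4942] p [0.5603 0.0474 0.0994] yaw 0.3311517726397818
T [0.0137 0.4403 0.7656] F [-3.0205 -1.3739  4.8196] p [0.5603 0.0474 0.0993] yaw 0.3064907752358234
```

The torque is 0.77 N m, in the snug range, with only a light push down. I'll relax, open and lift away.

```bash
python3 -m crank '[[[0,0,0],0,0.04],[[0,0,0],0,0.04],[[0,0,0],0,0.04]]'; python3 r.py; python3 -m crank '[[[0,0,0],0,0.0854],[[0,0,0],0,0.0854],[[0,0,0],0,0.0854],[[0,0,0],0,0.0854],[[0,0,0],0,0.0854],[[0,0,0],0,0.0854]]'; python3 r.py;python3 -m crank '[[[0,0,0.003],0,0.0854],[[0,0,0.008],0,0.0854],[[0,0,0.015],0,0.0854],[[0,0,0.02],0,0.0854],[[0,0,0.02],0,0.0854],[[0,0,0.01],0,0.0854],[[0,0,0],0,0.0854],[[0,0,0],0,0.0854],[[0,0,0],0,0.0854]]'
python3 - <<'E'
from h import *
im,hsv,s=frozen("w8"); ticks(hsv)
w=((hsv[...,1]<40)&(hsv[...,2]>145)).astype(np.uint8)
n,l,st,ce=cv2.connectedComponentsWithStats(w)
for i in range(1,n):
    if st[i,4]>60 and st[i,4]<2000: print(ce[i],st[i,4],at_z("wrist",*ce[i],.1325))
E
```

```text
t: 18.45
tool_pos: [0.5603, 0.0474, 0.0992]
tcp_rot: [[0.953, 0.303, 0.025], [0.303, -0.953, -0.021], [0.018, 0.027, -0.999]]
force: [-1.9, -1.4, 3.9]
finger_gap: 0.708
T [0.1048 0.3955 0.6415] F [-1.8535 -1.3841  3.8521] p [0.5603 0.0474 0.0992] yaw 0.3079972729363004
t: 19.05
tool_pos: [0.5606, 0.0476, 0.0981]
tcp_rot: [[0.954, 0.297, 0.025], [0.298, -0.954, -0.019], [0.018, 0.026, -1.0]]
force: [0.0, -0.4, 0.1]
finger_gap: 1.0
T [0.0616 0.0009 0.0058] F [ 0.0307 -0.3914  0.1145] p [0.5606 0.0476 0.0981] yaw 0.3025255761654956
t: 19.95
tool_pos: [0.56, 0.0477, 0.1788]
tcp_rot: [[0.954, 0.297, 0.025], [0.298, -0.954, -0.019], [0.019, 0.026, -0.999]]
force: [-0.6, 0.1, -0.2]
finger_gap: 1.0
tick [318.7671 170.0822] 73 [0.6058 0.0572 0.03  ]
tick [260.2222 251.4889] 45 [0.5268 0.0842 0.03  ]
 centre [0.5585 0.0479] r 0.048200126760778485 ang [np.float64(11.145992236697017), np.float64(131.14599223669703)]
 centre [0.574  0.0935] r 0.048200126760778485 ang [np.float64(-48.854007763302896), np.float64(-168.85400776330297)]
[629.9385  65.0308] 65 [ 0.711  -0.0674  0.1325]
[318.7463 170.1493] 67 [0.6166 0.0636 0.1325]
[565.2222 175.6667] 72 [ 0.6525 -0.0622  0.1325]
[607.9556 212.3444] 90 [ 0.6419 -0.0955  0.1325]
[342.4589 253.5556] 207 [0.5769 0.0376 0.1325]
[505.0952 259.4603] 63 [ 0.6    -0.0519  0.1325]
[280.6863 266.951 ] 204 [0.5595 0.0681 0.1325]
[562.5909 270.8523] 88 [ 0.6034 -0.0878  0.1325]
[322.7283 307.3237] 173 [0.5422 0.0381 0.1325]
[177.4869 349.8017] 918 [0.4904 0.113  0.1325]
[458.6326 349.8416] 909 [ 0.538  -0.0507  0.1325]
[ 17.1975 393.321 ] 81 [0.43   0.2036 0.1325]
[636.3211 432.0321] 218 [ 0.5108 -0.2002  0.1325]
```

View pics/w8.png

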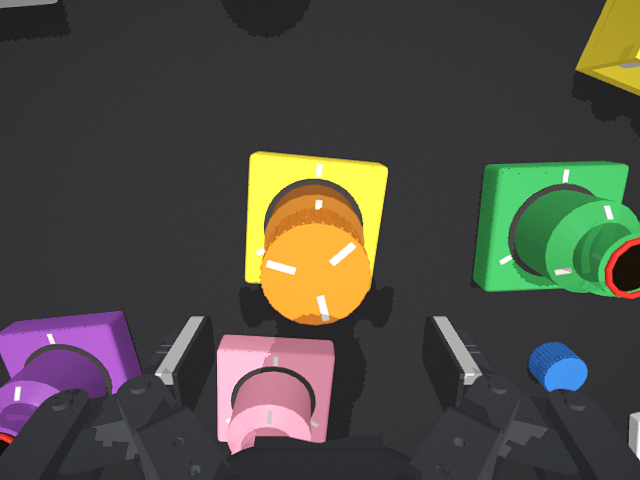

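The cap is centred over the jar (0.5595, 0.0479 against 0.5585, 0.0479), level and released, with the gripper clear. Handing in.

```bash
python3 -c "
from station import robot; print(robot.finish_job())"
```

```text
the job is handed in; nothing more can be done
None
```

I set the orange cap on the amber jar in the yellow holder, screwed it clockwise until snug, let go and handed the job in. The hand-in came at about t = 20 s of the 67 s allowed and gave no verdict.

- **Seating:** stripes and ticks lined up within about 1°. The cap went down the gaps without resistance and rested on the ring with its origin about 94 mm above the bench.
- **Tightening:** the lugs began to bear after about 0.6 rad. I stopped at about 0.8 rad with 0.77 N m under a 5 N push, in the snug range. With the arm then commanded to hold still, it read 0.64 N m, just under the 0.65 lower bound; readings scatter by about 0.04.
- **Clamp force:** I could not measure it directly. From the torque I estimate 29 to 34 N, inside the 17 to 39 N required.
- **Final picture:** the cap is level and within about 1 mm of the jar's axis. The angle it sprang back on release fits the jar's rubber jaws untwisting. The gripper is open and about 80 mm clear, and the wrist force is near zero.
- **Ring load:** one press during seating reached 33 N, below the 55 N crush limit.
- **Other things on the bench:** none were touched, as far as the forces and pictures show.

Two things went differently from plan:

- **First measurement:** my first wrist-camera positions were about 6 mm off because the arm was still settling, so I measured again.
- **Wrist turn:** I first turned the cap the way that ran the last joint towards its limit. I turned it back by 120°, which the three lugs allow, before setting it on the jar.

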